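# Unlatch the torch-gas cage and hold its sprung gate up

### The arm

A 7-joint arm with a two-finger parallel gripper is mounted at the origin on the work surface. World frame = base frame: x ahead of the robot, y to its left, z up, the work surface at z = 0. Lengths are in mm, angles in rad, forces in N, time in s.
With the tool pointing down it reaches from about 400 to 900 mm from the base axis. Payload 5.6 kg.
Tool frame: the origin (TCP) lies midway between the tips of the shut fingers; the grasp point (between the pads) lies 19 mm behind it; x points along the fingers, y is the direction in which the jaws open and shut, and the axes are right-handed (so a half turn about x gives the same grasp; the last joint's range is limited). The gripper opens to 92 mm and grips with 3 to 60 N. Pads are 20 mm wide; open, the fingers measure 128 mm over their backs; the gripper's body (75 mm by 189 mm) begins 69 mm behind the grasp point.
Start: joints at [1.128, 0.468, -0.012, 1.603, 0.006, 1.071, -0.056], TCP at [252.963, -598.765, 214.592] pointing down, gripper open.
Joint ranges: [-2.53, 2.53], [-0.31, 2.02], [-1.57, 1.55], [0.28, 2.44], [-1.29, 4.43], [0.15, 1.84], [-2.92, 2.92]. Speed limits (rad/s): [2.57, 2.57, 3.14, 3.14, 3.14, 3.14, 3.14].

### API

Orientations are given as a rotation vector (axis times angle).
In Python, from cell import robot, grip, kin, viewer gives the robot as it stands. Calls block until the motion is done:
- robot.movep(position, orientation): joint-space move of the TCP to a pose.
- robot.servo_line(position, feed=150, rotation=None): straight line of the TCP; rotation=None keeps the orientation; feed is the mean speed in mm/s.
- robot.goto_joints(angles): joint-space move.
- grip(opening, newtons=None): opening from 0.0 (shut) to 1.0 (fully open); newtons is the grip in N (None keeps the last); returns when the fingers have stopped.
- robot.hold(seconds).
- kin.ik(position, orientation): joint angles nearest the present ones, or None.
- robot.observe(): the state.
- viewer.read_camera(name): name is "scene" or "side" or "wrist"; returns the picture (420x560x3 uint8, red, green, blue); there is no depth.
- viewer.camera_info(name): a dict with "camera_matrix" (3x3 intrinsics, pixels), "R" (3x3) and "t" (3): a world point X has camera coordinates R X + t. Camera axes: x right, y down, z forward; pixel columns grow to the right and rows downward; lengths in mm; the calibration is good to about 2 mm. The wrist camera is an equidistant fisheye: a pixel r from the principal point sees the ray r / f radians off the axis. A picture is of the moment at which its call begins: read the wrist's pose just before it. camera_info takes no time and is no camera call; for the wrist camera it gives the pose at the moment of the call.
A pose or a line that the arm cannot do raises robot.IKError and nothing moves.
- robot.job_done(): hands the job in, once; it reports no verdict.
Trained networks look in the newest picture that a camera, given by its name, has taken for a name from the list of things; names that differ only in an ending like _2 or _b are one class to them, and where a whole thing is asked for, a point or a joint stands for the part that bears it (a point fixed in the world has none). Each returns a list of dicts, best first, with "confidence" (0 to 1); they miss things now and then, are a little off and sometimes report something else, mostly with a low value. They report only what shows in the picture. A call takes as long as a camera call.
- viewer.silhouettes(name, camera): "mask" (420x560 bool, what is visible of it).
- viewer.pinpoint(name, camera): "at" ([x, y, z] in mm, in the coordinates of the camera as it stood for that picture, good to about 4 mm: a listed point, or the origin of a listed thing).
The state is a dict: "t": time; "joints": joint angles; "joint_velocities": joint speeds; "joint_torque": joint torques, N m; "tcp_pos": TCP position; "tcp_rot": TCP orientation; "contact_force": force on the tool from outside, world axes, zero at the start; "wrist_torque": the same for the moment, N m; "grip_width": opening from 0.0 (shut) to 1.0 (fully open).
Only numpy, scipy, OpenCV 4.12 (cv2) and the standard library are available. Lean on these libraries where they do the work, as an engineer would, in place of code of your own. Each camera call takes 0.05 s, during which the arm holds its last target.

### The job

Open the wire cage of torch-gas cartridges for me: squeeze the main catch (the one with broad flat tabs) so that the gate pops up onto its safety catch, then squeeze the safety catch (round thin pins) to free it. Lift the gate by its loop, past the click at half open, until it stands straight up, and finish while still holding it there with the gripper against its closing spring: do not let go, as I am about to take a cartridge out. Leave the cartridges and everything else lying on the bench as they are.

Things in the scene. Friction and masses are not known exactly. Their poses are not given: they have to be found in the camera images.
- cage: low cage of dark steel frame and wire, 150 x 330 mm, 110 mm high, fixed to the bench; three blue gas cartridges stand in it, a wire gate is hinged over its top. Origin: centre of its footprint at bench height; x from its front (catches and loop, robot's side) to the hinge at its back, y along its front, z up. Once past the click (0.63 to 1.07 rad), a gate let go falls back to about 1.05 rad.
- gate (a joint): opening angle of the gate, rad: 0 shut and latched, about 0.055 popped up onto the safety catch, about 0.147 loose on its lifting plunger once both catches are free, 1.571 straight up, stop at 1.75. The gate weighs about 0.45 kg; a hinge spring always pulls it shut. A sprung roller clicks over a bump between 0.63 and 1.07: getting over it takes about 12 N at the loop.
- gate_hinge (a point): middle of the gate's hinge axis, 117 mm above the bench, 85 mm behind the cage's origin; the axis runs along the cage's y. The spring's closing moment is 0.12 N m at gate angle 0 and 0.3 N m at 1.57.
- gate_loop (a point): middle of the lift loop's bar: round, 10 mm thick, 90 mm long, parallel to the hinge, 205 mm from it, in the gate's plane, 40 mm clear ahead of the gate's front rail, midway between the catches. Moves with the gate; 117 mm above the bench when shut; nothing taller than 30 mm lies beneath it. It can be pinched from above, fingers closing along the cage's x, and turns in the grip.
- main_catch: main catch, fixed on the cage's front, 115 mm left or right of its middle (varies). Two broad flat steel tabs, 28 mm wide along x, 8 mm thick, stand up through a slotted strike plate on the gate; outer faces 44 mm apart along y. Squeezed together along y, each slides in up to 12 mm against a spring (4 to 9 N) and springs back when let go. Origin: bench height, between the tabs; cage's axes.
- main_pinch (a point): midway between the main catch's tabs, at their top ends, 165 mm above the bench. Each tab must come in at least 6 mm for its barb to leave the plate. The strike plate's top is 46 mm below this point and rises 10 mm when this catch is freed: keep the fingertips within 30 mm below this point.
- safety_catch: safety catch, fixed in the same way at the other side of the cage's front. Same mechanism and measures, but two round upright steel pins, 10 mm in diameter, outer sides 44 mm apart; its barbs sit 10 mm higher, so that it holds the gate only after the main catch has let it up. Origin at bench height midway between the pins, axes as the cage's.
- safety_pinch (a point): midway between the safety catch's pins, at their top ends, 165 mm above the bench. Each pin must come in at least 6 mm. The strike plate's top is then about 36 mm below this point and rises a further 17 mm when this catch is freed: keep the fingertips within about 19 mm below this point.
- cartridge0: gas cartridge, blue steel, 90 mm across and 88 mm high, standing in the cage. To be left alone. Origin: centre of its underside.
- cartridge1: gas cartridge, blue steel, 90 mm across and 88 mm high, standing in the cage. To be left alone. Origin: centre of its underside.
- cartridge2: gas cartridge, blue steel, 90 mm across and 88 mm high, standing in the cage. To be left alone. Origin: centre of its underside.
- sanding_block: cork sanding block, 115 x 68 x 38 mm, beside the cage. To be left alone. Origin: centre of its underside.
- bar_clamp: bar clamp with blue jaws, 300 mm long, 36 mm high, beside the cage. To be left alone. Origin: centre of its underside.
- chisel: wood chisel, 250 mm long, 30 mm high, lying on the bench before the cage. To be left alone. Origin: centre of its underside.

How it is judged:
By the outcome, as a careful person would: the job done as asked, in the order asked, and still so for the second after the job is handed in, while the arm keeps its last pose, push and grip.
It also fails if it takes over 58 s, if anything falls off the work surface, if the arm or the gripper's body presses on something with over 40 N, if the wrist force passes 120 N, or if a joint passes its speed limit or range.

## Working session

There is one attempt and no reset: what is moved stays moved. The work goes in short steps, each a Python script; the robot and the scene stay as the last script left them, time stands still between calls to the robot, and variables do not carry over. Pictures are saved under pics/ and viewed, and the job is handed in when it is done.

```bash
ls; mkdir -p pics
cat > h.py <<'E'
import numpy as np, cv2
from cell import robot, grip, kin, viewer
from scipy.spatial.transform import Rotation as R
def save(cam,fn):
    im=viewer.read_camera(cam); cv2.imwrite('pics/'+fn,im[:,:,::-1]); return im
def toworld(at,info):
    return np.array(info['R']).T@(np.array(at)-np.array(info['t']))
E
python3 - <<'E'
from h import *
np.set_printoptions(precision=1,suppress=True)
o=robot.observe(); print(o['t'],o['tcp_pos'],o['tcp_rot'],o['grip_width'])
for c in ['scene','side','wrist']:
    i=viewer.camera_info(c); save(c,c+'0.png'); 
    print(c, -np.array(i['R']).T@i['t'])
    for n in ['cage','gate_loop','gate_hinge','main_catch','main_pinch','safety_catch','safety_pinch','chisel','bar_clamp','sanding_block']:
        if c=='wrist' and n not in('main_pinch','gate_loop'): continue
        r=viewer.pinpoint(n,c)
        print(n,[(toworld(d['at'],i),round(d['confidence'],2)) for d in r[:2]])
print(robot.observe()['t'])
E
```

```text
pics
0.0 [ 252.7 -598.2  213.6] [ 2.   0.4 -2. ] 1.0002260014725233
scene [1209.1  516.3  858. ]
cage [(array([589.7,  48.8,   0.8]), 0.93)]
gate_loop [(array([472.4,  43.1, 116.8]), 0.8)]
gate_hinge [(array([670.9,  46. , 116.2]), 0.86)]
main_catch [(array([492.3, 163.1,  -6.5]), 0.94), (array([597.2,  46.5,  12.7]), 0.71)]
main_pinch [(array([494. , 158.6, 160.2]), 0.63)]
safety_catch [(array([491.4, -64.9,   0.9]), 0.79)]
safety_pinch [(array([491.1, -70.9, 166.7]), 0.7)]
chisel [(array([363.9,  26.7,   1.6]), 0.52)]
bar_clamp [(array([ 564. , -253.4,    1.5]), 0.78), (array([491.6, 155.5, 164.3]), 0.49)]
sanding_block [(array([625.7, 302.7,  -0.4]), 0.62)]
side [ 365.8 -690.7  749. ]
cage [(array([589. ,  44.9,  -1.4]), 0.93)]
gate_loop [(array([469.7,  46.8, 119.7]), 0.57), (array([587.4,  44.8,  -2.2]), 0.46)]
gate_hinge [(array([673.4,  53. , 116.3]), 0.68), (array([597.4,  49. ,   7.3]), 0.57)]
main_catch []
main_pinch [(array([485. , 160.9, 160.9]), 0.63)]
safety_catch [(array([490.1, -71.2,  -2.7]), 0.6)]
safety_pinch [(array([491.6, -71.3, 166.4]), 0.91)]
chisel [(array([360.4,  22.8,   1. ]), 0.94)]
bar_clamp [(array([ 557. , -249.2,   -3.6]), 0.57)]
sanding_block [(array([626.9, 299.6,   4.8]), 0.6), (array([589.7,  45.4,   2.3]), 0.27)]
wrist [ 313.9 -572.6  383.8]
gate_loop []
main_pinch []
1.25
```

View pics/scene0.png

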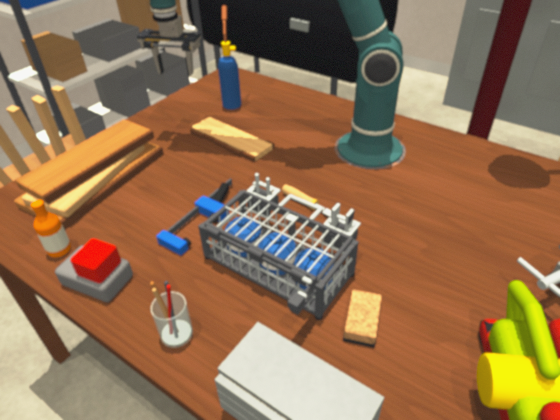

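View pics/side0.png

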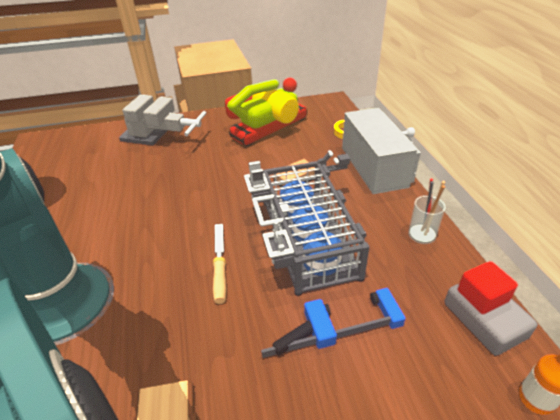

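Run:
```python
from h import *
np.set_printoptions(precision=2,suppress=True)
i=viewer.camera_info('scene');K=np.array(i['camera_matrix']);Rm=np.array(i['R']);t=np.array(i['t'])
c=-Rm.T@t
def ground(u,v,z=0):
    d=Rm.T@np.linalg.solve(K,[u,v,1]); return c+d*(z-c[2])/d[2]
print('bottle',ground(231,105)); b=ground(231,105)
for z in (100,150,200,250,300):
    p=K@(Rm@np.array([b[0],b[1],z])+t); print(z,p[:2]/p[2])
o=robot.observe(); print(R.from_rotvec(o['tcp_rot']).as_matrix())
M=np.array([[0,0,1],[0,1,0],[-1,0,0]]).T
M=np.column_stack([[0,0,-1],[0,1,0],[1,0,0]])
for s in (1,-1):
  A=np.column_stack([[0,0,-1],[0,s,0],[s,0,0]]); B=np.column_stack([[0,0,-1],[s,0,0],[0,-s,0]])
  for p,O in (([491,160,140],A),([491,-71,152],A),([471,46,98],B),([672,46,303],B)):
    q=kin.ik(p,R.from_matrix(O).as_rotvec()); print(s,p,q)
  for tilt in (.3,.6):
    q=kin.ik([672,46,303],(R.from_rotvec([0,-tilt,0])*R.from_matrix(B)).as_rotvec()); print('tilt',tilt,q)
```

```text
bottle [  22.52 -580.81    0.  ]
100 [228.44  80.78]
150 [227.09  67.96]
200 [225.68  54.62]
250 [224.22  40.75]
300 [222.69  26.29]
[[-0.    0.39 -0.92]
 [-0.   -0.92 -0.39]
 [-1.    0.    0.  ]]
1 [491, 160, 140] [ 0.49  0.66 -1.15  1.94  0.71  1.02  0.58]
1 [491, -71, 152] [ 0.7   0.41 -0.76  1.99  0.36  0.88  1.33]
1 [471, 46, 98] [ 0.37  0.43 -0.64  2.09  0.38  0.74 -0.51]
1 [672, 46, 303] [ 0.34  0.54 -0.69  1.4   0.35  1.32 -0.37]
tilt 0.3 [ 0.43  0.38 -0.73  1.67  0.4   0.92 -0.43]
tilt 0.6 [ 0.55  0.26 -0.82  1.92  0.63  0.52 -0.67]
-1 [491, 160, 140] [ 0.16  0.43 -0.66  1.96  0.34  0.86 -2.25]
-1 [491, -71, 152] [ 0.34  0.31 -0.3   2.01  0.13  0.83 -1.61]
-1 [471, 46, 98] [ 0.81  0.83 -1.32  2.06  0.95  1.07  2.15]
-1 [672, 46, 303] [ 0.61  0.83 -1.33  1.38  0.79  1.52  2.48]
tilt 0.3 [ 0.75  0.64 -1.31  1.65  0.84  1.12  2.41]
tilt 0.6 [ 0.87  0.47 -1.29  1.9   1.02  0.71  2.2 ]
```

Run:
```python
from h import *
np.set_printoptions(precision=1,suppress=True)
o=robot.observe(); p=np.array(o['tcp_pos']); p[2]=340
robot.servo_line(p,feed=200)
q=list(robot.observe()['joints']); q[0]=-0.1; q[2]=0.0;q[6]=1.5
robot.goto_joints(q)
A=R.from_matrix(np.column_stack([[0,0,-1],[0,1,0],[1,0,0]]))
robot.movep([520,46,340],A.as_rotvec())
o=robot.observe(); print(o['t'],np.array(o['joints']).round(2),o['tcp_pos'])
i=viewer.camera_info('wrist'); save('wrist','w1.png')
for n in ['gate_loop','gate_hinge','main_pinch','safety_pinch','cage']:
    print(n,[(toworld(d['at'],i),round(d['confidence'],2)) for d in viewer.pinpoint(n,'wrist')[:2]])
print(robot.observe()['t'])
```

```text
5.2333 [-0.1  0.1 -0.   1.8  0.   1.2  1.4] [520.3  45.5 340.8]
gate_loop [(array([471.4,  44.6, 116.7]), 0.84)]
gate_hinge [(array([675.8,  51.8, 113.8]), 0.84)]
main_pinch [(array([486.8, 163.6, 161.3]), 0.79)]
safety_pinch [(array([492.3, -69.4, 167.9]), 0.6)]
cage [(array([592.2,  45.1,  -1.3]), 0.7)]
5.5333
```

View pics/w1.png

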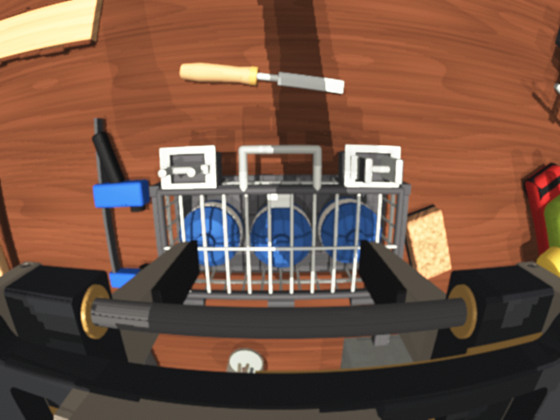

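```bash
cat >> h.py <<'E'
YAW=0.017
A=R.from_rotvec([0,0,YAW])*R.from_matrix(np.column_stack([[0,0,-1],[0,1,0],[1,0,0]]))
B=R.from_rotvec([0,0,YAW])*R.from_matrix(np.column_stack([[0,0,-1],[1,0,0],[0,-1,0]]))
def st(m=''):
    o=robot.observe(); print(m,round(o['t'],2),np.array(o['tcp_pos']).round(1),'F',np.array(o['contact_force']).round(1),'w',round(o['grip_width']*92,1))
E
python3 - <<'E'
from h import *
robot.movep([488.5,160.8,210],A.as_rotvec()); st()
robot.servo_line([488.5,160.8,141],feed=100); st('down')
save('scene','s2.png')
grip(0.24,30); st('sq'); save('scene','s3.png')
robot.hold(0.3); st()
i=viewer.camera_info('wrist'); save('wrist','w3.png')
E
```

```text
6.28 [489.7 160.  210.8] F [0.4 0.1 0.5] w 92.2
down 7.12 [489.1 160.8 141.6] F [0.  0.  0.6] w 91.9
sq 8.27 [488.5 161.  141.1] F [-0.5  0.1  0.6] w 22.2
 8.62 [488.5 160.9 141. ] F [-0.1  0.7  0.4] w 22.4
```

```bash
cd pics; python3 -c "
import cv2,numpy as np
a,b=[cv2.resize(cv2.imread(f)[160:290,180:380],(400,260),interpolation=2) for f in('s2.png','s3.png')]
c=cv2.resize(cv2.imread('w3.png'),(420,315))
o=np.zeros((575,800,3),np.uint8);o[:260,:400]=a;o[:260,400:]=b;o[260:,:420]=c;cv2.imwrite('m3.png',o)"
```

```text
(no output)
```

View pics/m3.png

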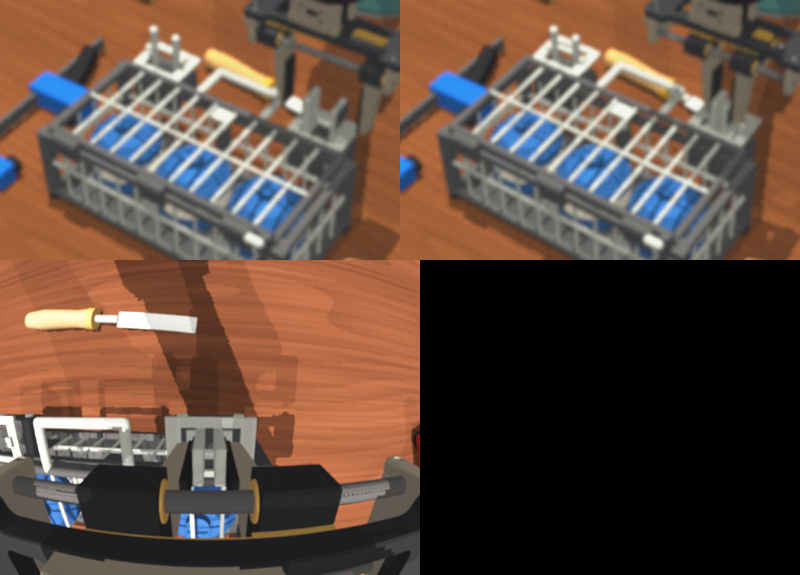

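The main tabs (crop right, about 725,105) are squeezed between the fingers and the safety pins show shorter above their plate, so the gate seems to have popped up. I'll open, back off and check the loop height.

Run:
```python
from h import *
np.set_printoptions(precision=1,suppress=True)
grip(1.0); robot.servo_line([488.5,160.8,210],feed=150)
robot.movep([491.5,-70,210],A.as_rotvec()); st()
for c in ('scene','side','wrist'):
    i=viewer.camera_info(c); save(c,c+'4.png')
    for n in ('gate_loop','safety_pinch','main_pinch'): print(c,n,[(toworld(d['at'],i),round(d['confidence'],2)) for d in viewer.pinpoint(n,c)[:1]])
ims=[cv2.imread(f'pics/{f}') for f in('scene0.png','scene4.png')]
o=np.hstack([cv2.resize(a[160:290,180:380],(400,260),interpolation=2) for a in ims])
cv2.imwrite('pics/m4.png',np.vstack([o,cv2.resize(cv2.imread('pics/side4.png')[140:300,220:400],(400,330)).repeat(1,0) if 0 else np.hstack([cv2.resize(cv2.imread(f'pics/{f}')[140:300,220:400],(400,330)) for f in ('side0.png','side4.png')])]))
```

```text
11.29 [491.5 -68.5 209.5] F [0.3 0.7 0.4] w 92.0
scene gate_loop [(array([471.9,  42.9, 127.7]), 0.58)]
scene safety_pinch [(array([487.7, -70.8, 166.3]), 0.77)]
scene main_pinch [(array([491.5, 156. , 161.3]), 0.7)]
side gate_loop [(array([468.7,  46.5, 128.4]), 0.96)]
side safety_pinch [(array([489.4, -68.1, 167.3]), 0.87)]
side main_pinch [(array([485.7, 160.6, 160.7]), 0.96)]
wrist gate_loop [(array([468.3,  45.4, 129. ]), 0.56)]
wrist safety_pinch []
wrist main_pinch [(array([483.7, 159. , 160.4]), 0.59)]
```

View pics/m4.png

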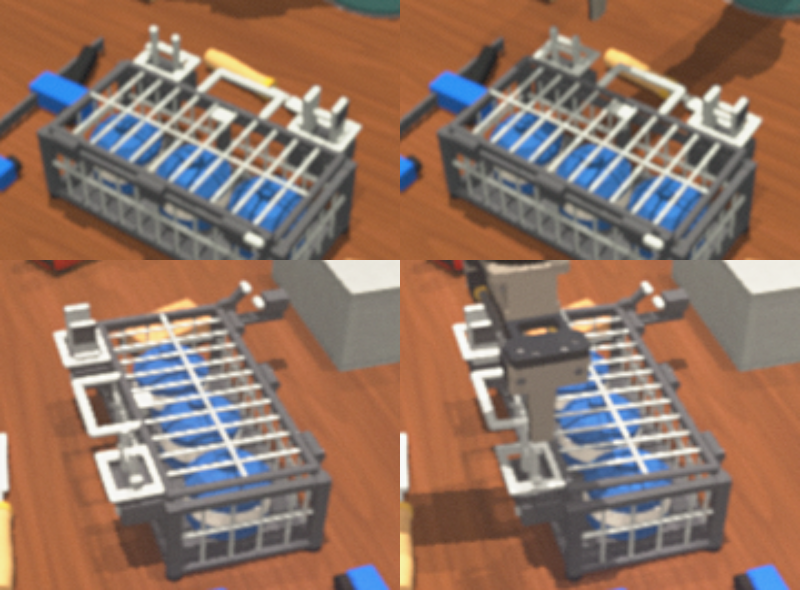

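Popped: loop rose from 117 to 128 mm. Now the safety catch.

Run:
```python
from h import *
np.set_printoptions(precision=1,suppress=True)
robot.servo_line([490.5,-70,153],feed=100); st('down')
grip(0.24,30); st('sq'); robot.hold(0.4); st()
for c in ('scene','side'):
    i=viewer.camera_info(c); save(c,c+'5.png')
    print(c,[(toworld(d['at'],i),round(d['confidence'],2)) for d in viewer.pinpoint('gate_loop',c)[:1]])
ims=[cv2.imread(f'pics/{f}') for f in('scene4.png','scene5.png')]
o=np.hstack([cv2.resize(a[160:290,180:380],(400,260),interpolation=2) for a in ims])
cv2.imwrite('pics/m5.png',np.vstack([o,np.hstack([cv2.resize(cv2.imread(f'pics/{f}')[140:300,220:400],(400,330)) for f in ('side4.png','side5.png')])]))
```

```text
down 12.61 [490.9 -70.  153.3] F [1.1 0.6 0.6] w 91.6
sq 13.71 [490.5 -69.8 153. ] F [-1.1  1.3  1. ] w 22.2
 14.11 [490.5 -70.  153. ] F [0.  1.8 2.8] w 22.1
scene [(array([472.2,  43.5, 145.2]), 0.55)]
side [(array([470.6,  46.2, 152.3]), 0.69)]
```

View pics/m5.png

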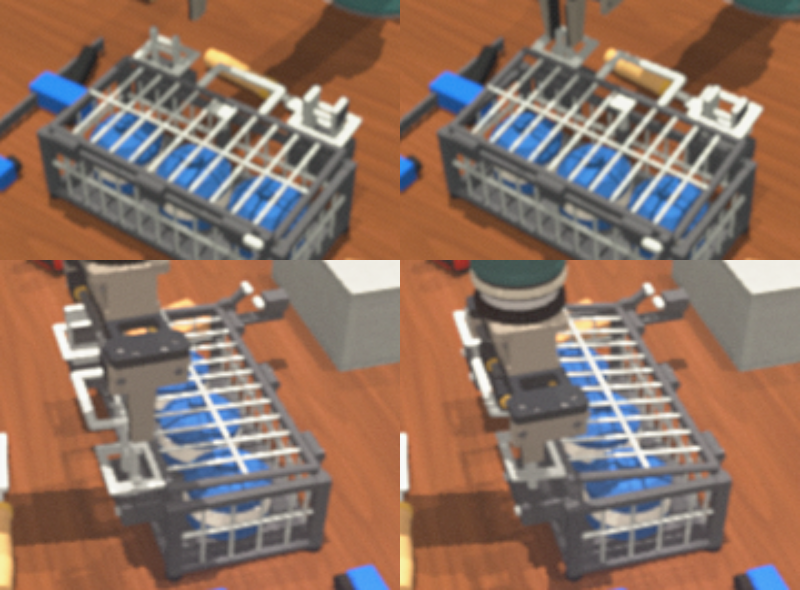

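Run:
```python
from h import *
np.set_printoptions(precision=1,suppress=True)
grip(1.0); robot.servo_line([490.5,-70,225],feed=150)
robot.movep([470.5,45,225],B.as_rotvec()); grip(0.32); st()
print(np.array(robot.observe()['joints']).round(2))
for c in ('scene','side','wrist'):
    i=viewer.camera_info(c); save(c,c+'6.png')
    for n in ('gate_loop','gate_hinge'): print(c,n,[(toworld(d['at'],i),round(d['confidence'],2)) for d in viewer.pinpoint(n,c)[:1]])
# feasibility
H=np.array([673.5,48,117])
for th in np.linspace(.147,1.571,8):
    g=H+205*np.array([-np.cos(th)*np.cos(YAW),-np.cos(th)*np.sin(YAW),np.sin(th)])
    for k in (0,.3,.5):
        O=R.from_rotvec([0,0,YAW])*R.from_rotvec([0,-k*(th-.147),0])*R.from_rotvec([0,0,-YAW])*B
        p=g+15*O.as_matrix()[:,0]; q=kin.ik(p,O.as_rotvec()); print(round(th,2),k,p,None if q is None else np.array(q).round(2), O.as_matrix()[:,0])
```

```text
18.63 [470.5  45.  225. ] F [-0.4  0.7  0.4] w 29.6
[-0.3  0.1  0.1  2.  -0.   1.  -0.1]
scene gate_loop [(array([470.8,  45.4, 149.1]), 0.65)]
scene gate_hinge [(array([671.5,  43.6, 115.7]), 0.58)]
side gate_loop [(array([471. ,  46.9, 145.2]), 0.67)]
side gate_hinge [(array([673.6,  48.6, 115.6]), 0.76)]
wrist gate_loop [(array([472.8,  46.6, 146.7]), 0.79)]
wrist gate_hinge []
0.15 0 [470.7  44.6 132. ] [-0.2  0.3  0.1  2.1 -0.   0.8 -0.1] [ 0.  0. -1.]
0.15 0.3 [470.7  44.6 132. ] [-0.2  0.3  0.1  2.1 -0.   0.8 -0.1] [ 0.  0. -1.]
0.15 0.5 [470.7  44.6 132. ] [-0.2  0.3  0.1  2.1 -0.   0.8 -0.1] [ 0.  0. -1.]
0.35 0 [481.   44.7 172.4] [-0.2  0.2  0.1  2.  -0.   0.9 -0.1] [ 0.  0. -1.]
0.35 0.3 [481.9  44.7 172.4] [-0.2  0.2  0.1  2.1 -0.   0.8 -0.1] [ 0.1  0.  -1. ]
0.35 0.5 [482.5  44.8 172.5] [-0.3  0.2  0.1  2.1 -0.   0.7 -0.1] [ 0.1  0.  -1. ]
0.55 0 [499.2  45.  209.8] [-0.2  0.2  0.1  2.  -0.   0.9 -0.1] [ 0.  0. -1.]
0.55 0.3 [501.   45.1 209.9] [-0.3  0.2  0.1  2.1  0.   0.8 -0.1] [ 0.1  0.  -1. ]
0.55 0.5 [502.2  45.1 210.1] [-0.3  0.1  0.1  2.1  0.   0.7 -0.2] [ 0.2  
[... 529 characters left out ...]
2  0.3  0.1  1.7 -0.   1.2 -0.1] [ 0.  0. -1.]
1.16 0.3 [596.9  46.7 291. ] [-0.3  0.1  0.1  1.9  0.   0.8 -0.1] [ 0.3  0.  -1. ]
1.16 0.5 [599.7  46.7 292.2] [-0.3  0.1  0.1  2.   0.1  0.5 -0.3] [ 0.5  0.  -0.9]
1.37 0 [632.1  47.3 302.8] [-0.2  0.4  0.1  1.6 -0.1  1.2 -0.1] [ 0.  0. -1.]
1.37 0.3 [637.5  47.4 303.8] [-0.3  0.2  0.1  1.8  0.   0.8 -0.1] [ 0.4  0.  -0.9]
1.37 0.5 [640.7  47.4 305.5] [-0.3  0.1  0.1  2.   0.2  0.4 -0.3] [ 0.6  0.  -0.8]
1.57 0 [673.5  48.  307. ] [-0.2  0.4  0.1  1.4 -0.1  1.3 -0.1] [ 0.  0. -1.]
1.57 0.3 [679.8  48.1 308.3] [-0.2  0.2  0.1  1.8  0.   0.7 -0.1] [ 0.4  0.  -0.9]
1.57 0.5 [683.3  48.2 310.6] [-0.3  0.1  0.1  2.   0.3  0.3 -0.4] [ 0.7  0.  -0.8]
```

View pics/wrist6.png

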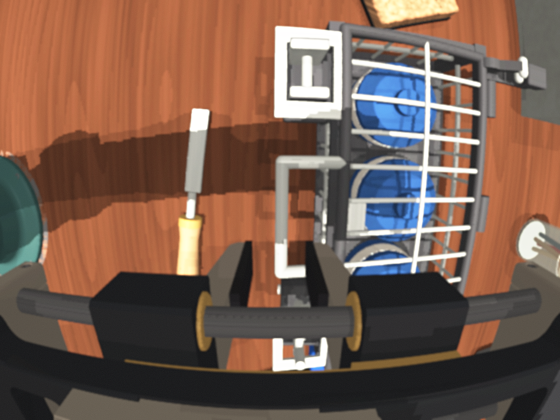

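View pics/side6.png

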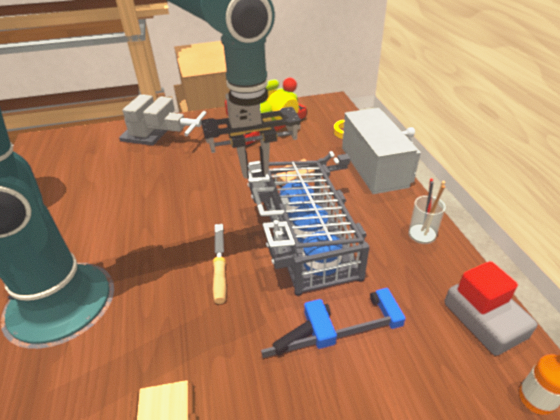

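Run:
```python
from h import *
np.set_printoptions(precision=1,suppress=True)
robot.servo_line([471.3,45.5,132],feed=80); st('down')
grip(0.0,40); st('gr')
save('wrist','w7.png');save('scene','s7.png')
```

```text
down 20.4 [471.7  45.6 132.5] F [0.3 0.4 0.7] w 29.5
gr 20.85 [472.5  45.6 132.4] F [ 4.8 -0.1 -2.4] w 8.7
```

View pics/w7.png

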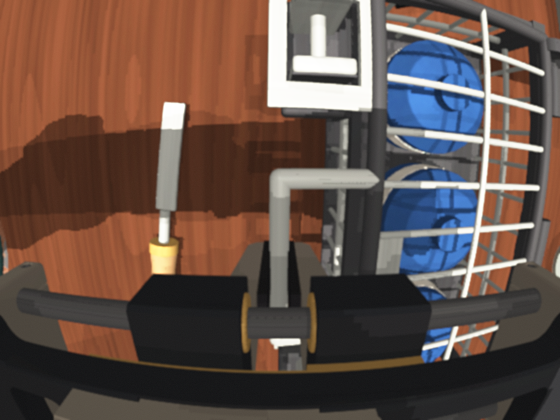

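```bash
cat >> h.py <<'E'
H=np.array([674.5,49,117])
def pose(th,k=.3,d=15,r=205):
    g=H+r*np.array([-np.cos(th)*np.cos(YAW),-np.cos(th)*np.sin(YAW),np.sin(th)])
    O=R.from_rotvec([0,0,YAW])*R.from_rotvec([0,-k*(th-.147),0])*R.from_rotvec([0,0,-YAW])*B
    return g+d*O.as_matrix()[:,0],O.as_rotvec()
E
python3 - <<'E'
from h import *
for th in np.arange(.22,.62,.08):
    p,r=pose(th); robot.servo_line(p,feed=60,rotation=r); st(round(th,2))
    if np.linalg.norm(robot.observe()['contact_force'])>35: break
save('scene','s8.png');save('side','sd8.png')
i=viewer.camera_info('scene')
print([toworld(d['at'],i) for d in viewer.pinpoint('gate_loop','side')[:1]])
E
cd pics; python3 -c "
import cv2,numpy as np
cv2.imwrite('m8.png',np.hstack([cv2.resize(cv2.imread('s8.png')[120:320,160:400],(400,333)),cv2.resize(cv2.imread('sd8.png')[90:310,180:400],(400,333))]))"
```

```text
0.22 21.35 [475.5  45.6 146.8] F [ 6.1  0.2 -6.1] w 8.6
0.3 21.77 [479.9  45.6 162.4] F [ 6.6  0.1 -5.9] w 8.7
0.38 22.2 [485.3  45.6 177.7] F [ 5.7  0.  -7.3] w 8.7
0.46 22.62 [491.7  45.7 192.3] F [ 6.4 -0.5 -7.2] w 8.2
0.54 23.05 [499.5  45.7 206.8] F [ 1.5 -2.  -6.3] w 8.5
[array([635.32121871,  39.95122391, 326.24026922])]
```

View pics/m8.png

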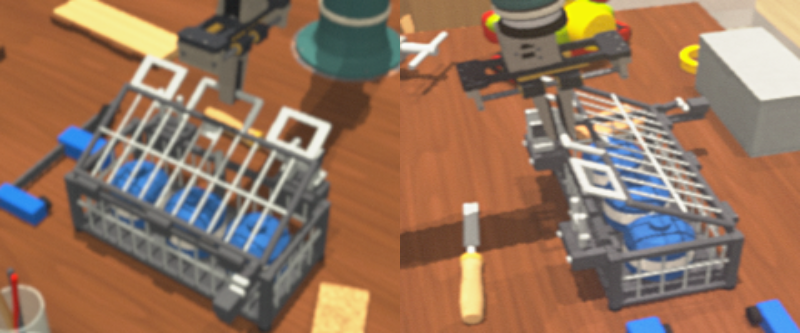

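The gate is following, with the loop bar still between the fingers. Next: over the click and on to upright.

Run:
```python
from h import *
grip(0.0,55)
for th in list(np.arange(.62,1.57,.08))+[1.571]:
    p,r=pose(th); robot.servo_line(p,feed=60,rotation=r); st(round(th,2))
    o=robot.observe()
    if np.linalg.norm(o['contact_force'])>45 or o['grip_width']*92<6: print('stop');break
for c in ('scene','side','wrist'):
    i=viewer.camera_info(c); save(c,c+'9.png')
    for n in ('gate_loop','gate_hinge'): print(c,n,[(toworld(d['at'],i).round(1),round(d['confidence'],2)) for d in viewer.pinpoint(n,c)[:1]])
a=[cv2.resize(cv2.imread(f'pics/{f}9.png'),(400,300)) for f in('scene','side','wrist')]
cv2.imwrite('pics/m9.png',np.vstack([np.hstack(a[:2]),np.hstack([a[2],a[2]*0])]))
```

```text
0.62 23.84 [509.3  45.9 222.1] F [-5.2 -2.9 -1.5] w 8.2
0.7 24.27 [517.9  45.8 233.7] F [-7.  -2.2 -4.6] w 8.3
0.78 24.69 [529.4  46.  247. ] F [-10.4  -4.    3.5] w 8.3
0.86 25.12 [541.5  46.  258.9] F [-14.5  -4.2   8.4] w 8.5
0.94 25.54 [556.7  46.2 270.7] F [-12.   -4.   10.6] w 8.5
1.02 25.97 [572.3  46.3 280.4] F [-5.6 -4.3  6. ] w 8.6
1.1 26.39 [586.2  46.4 287.8] F [-6.1 -3.9  4.1] w 8.7
1.18 26.82 [601.6  46.5 294.6] F [-5.3 -4.5  3.1] w 8.2
1.26 27.26 [617.5  46.6 300.5] F [-5.3 -4.8  2.1] w 8.4
1.34 27.69 [633.8  46.8 305.2] F [-4.  -4.   2.5] w 8.6
1.42 28.12 [650.1  46.9 308.1] F [-2.7 -4.4  0.9] w 7.9
1.5 28.54 [666.8  47.  310.1] F [-4.  -5.1  0.6] w 8.3
1.57 28.94 [681.8  47.1 310.8] F [-3.7 -4.8  0.9] w 8.4
scene gate_loop [(array([676.3,  47. , 316.6]), 0.86)]
scene gate_hinge [(array([674. ,  43.8, 117. ]), 0.97)]
side gate_loop [(array([672.6,  49.4, 321.2]), 0.69)]
side gate_hinge [(array([674. ,  50.7, 114.6]), 0.67)]
wrist gate_loop [(array([676.9,  45. , 320.3]), 0.9)]
wrist gate_hinge [(array([674.6,  49.3, 117.6]), 0.88)]
```

View pics/m9.png

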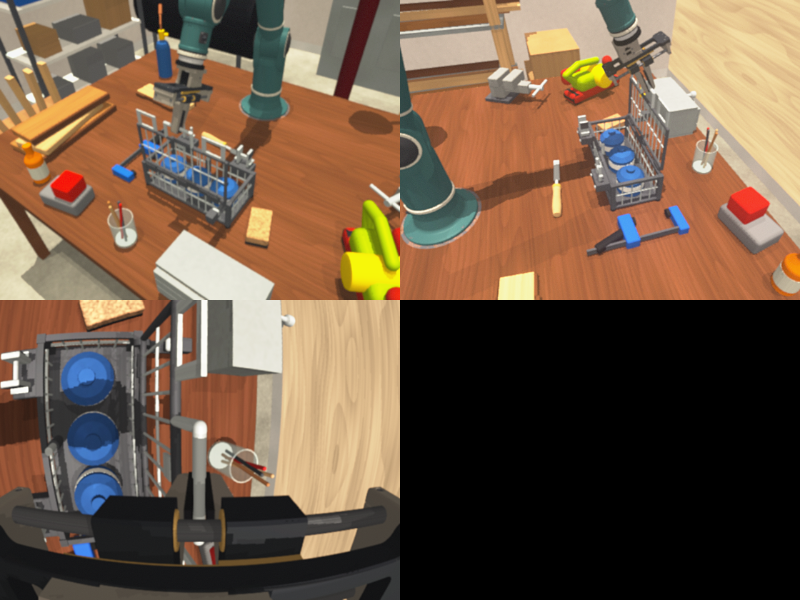

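The gate stands upright, with the loop above the hinge to within about 1 mm. I'll let it settle, recheck, and confirm the other items haven't moved.

Run:
```python
from h import *
robot.hold(0.7); st()
for c in ('scene','side','wrist'):
    i=viewer.camera_info(c); save(c,c+'10.png')
    for n in ('gate_loop','gate_hinge','chisel','bar_clamp','sanding_block'):
        if c!='wrist' or 'gate' in n: print(c,n,[(toworld(d['at'],i).round(1),round(d['confidence'],2)) for d in viewer.pinpoint(n,c)[:1]])
st()
```

```text
30.09 [681.6  47.1 310.8] F [-3.2 -4.   1.5] w 8.4
scene gate_loop [(array([673.9,  46.5, 318.6]), 0.8)]
scene gate_hinge [(array([671. ,  45. , 116.2]), 0.68)]
scene chisel [(array([365.9,  25.2,  -0. ]), 0.65)]
scene bar_clamp [(array([ 564.1, -252.9,    1.7]), 0.55)]
scene sanding_block [(array([626. , 298.3,  -2.9]), 0.76)]
side gate_loop [(array([673.4,  47.7, 320.3]), 0.85)]
side gate_hinge [(array([673.7,  50.1, 116.4]), 0.89)]
side chisel [(array([362.1,  22.7,  -2.2]), 0.66)]
side bar_clamp [(array([488.6, 159.8,  -6.2]), 0.61)]
side sanding_block [(array([622. , 299.2,   3.5]), 0.84)]
wrist gate_loop [(array([675.9,  47.8, 320.9]), 0.58)]
wrist gate_hinge [(array([676. ,  47.9, 115.7]), 0.76)]
 30.84 [681.6  47.1 310.8] F [-2.5 -4.5  1.1] w 8.5
```

Run:
```python
from h import *
robot.job_done(); st()
```

```text
the job is handed in; nothing more can be done
the job is handed in; nothing more can be done
```

The cage is open: the gate stands straight up and the gripper is still holding its loop with a 55 N grip. I handed the job in at about 31 s of the 58 s allowed.

- **Main catch:** I squeezed the broad tabs to 22 mm between the fingers. The gate popped up onto the safety catch, and the loop rose from 117 to about 128 mm.
- **Safety catch:** I squeezed the round pins to 22 mm, which freed the gate. The loop rose to about 147 mm.
- **Lift:** I took the loop from above and lifted it over the click. The wrist force stayed under about 20 N at each point I checked.
- **Last checks:** The average over the three cameras puts the loop within about 1 mm of directly above the hinge, at about 320 mm high. The fingers read 8.5 mm apart on the 10 mm bar, and the readings were steady.
- **Other items:** The chisel and sanding block were found where they started, to within about 5 mm. The cartridges looked undisturbed in the pictures, but I did not measure them.

One check disagreed. In the last side picture the network placed the bar clamp at the main catch, about (489, 160). I took this as a false detection, since the scene camera still found the clamp within 1 mm of its starting place.

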